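# Fit the sample-bay cover of a spectrometer and hold it shut

### The job

The red spectrometer's sample bay must be closed light-tight for a reading. First turn the quarter-turn wing head on top of the instrument until it lies in line with the two index marks; then lift the loose cover over by its handle, drape its rear channel over the instrument's bar with the wing head coming up through the cover's slot, and press the cover fully home, flush against the frame. Do not let go: the program finishes while the gripper is still holding the cover pressed down, with the other things on the bench left where they are.

Things in the scene. Friction and masses are not known exactly. Their poses are not given: they have to be found in the camera images.
- instrument: Red spectrometer, fixed on the bench: case 280 (x) x 220 (y) x 100 mm high; origin on the bench below the seat. On top, a frame round the sample bay, 94 mm along x by 110 mm along y, centred 5 mm towards +x, its top 120 mm above the bench; inside it a springy rubber gasket stands up to 126 mm above the bench.
- seat (a point): Point fixed on the instrument: where cover_grip lies when the cover is fully home, 150 mm above the bench. Its axes are the instrument's: x points away from the fastener towards the bar, z up. From here the wing head's axis is 65 mm towards -x and the bar 75 mm towards +x.
- bar_mid (a point): Middle of the horizontal steel bar at the +x end of the instrument: 8 mm diameter, 120 mm long along the instrument's y, its axis 114 mm above the bench, held by two small posts (8 mm wide, centred 56 mm either side of the middle).
- wing_mid (a point): Centre of the fastener's steel wing head, 141 mm above the bench: a block 36 mm long (its own y), 10 mm thick (its own x), 22 mm high, turning about the vertical on a 10 mm post. Its underside is 130 mm above the bench; fingers gripping it should stay above the gasket (126 mm).
- wing (a joint): Angle of the wing head, rad, growing anticlockwise from above. 0: in line with the two white index marks, i.e. along the instrument's y, so the cover's slot passes over it (within about 0.2 rad). Starts at 0.8 to 1.45; can turn from -0.6 to 1.7, no stop or click at 0, stays where left (friction 0.06 N m).
- gasket (a joint): How far the gasket is squeezed down, m: 0 free, 0.006 when the cover lies flush on the frame. About 4.5 N starts it moving and 10.5 N brings it home, weight of the cover included; that weight alone does not squeeze it.
- cover_grip (a point): Centre of the loose cover's black handle bar: 64 mm long (cover's x), 14 mm wide (y), 14 mm high, on two legs. It is 25 mm above the plate's top face, 30 mm above its underside, in the middle of the plate. At the start the cover lies level on the block 'rest', the plate's underside 30 mm above the bench.
- cover: Loose grey cover, 0.22 to 0.35 kg; origin in its plate's underside, right below cover_grip; z up. Plate 5 mm thick, 120 mm wide (y), from x -85 to +86 mm. Slot 18 mm (x) by 46 mm (y) centred at x -65. Rear channel: two flanges 90 mm long along y, gap 16 mm centred at x +75, reaching 8 mm (inner) and 14 mm (outer) below the plate.
- rest: Fixed grey plastic block 130 x 110 x 30 mm that the cover lies on at the start; origin on the bench.
- vial: Bystander: small glass vial with a red cap, 26 mm diameter, 60 mm tall; origin at its foot.
- cell_case: Bystander: black sample-cell case with a grey lid, 50 x 30 x 25 mm; origin under its centre.
- driver: Bystander: screwdriver lying on the bench beyond the work.
- jar: Bystander: brown jar, 60 mm diameter, 80 mm tall; origin at its foot.
Things that resemble listed ones, but are neither listed nor needed, are in the scene too. Of the things shaped like the cover, the grey one is meant.

How it is judged:
By the outcome, as a careful person would: the job done as asked, in the order asked, and still so for the second after the job is handed in, while the arm keeps its last pose, push and grip.
It also fails if it takes over 48 s, if anything falls off the work surface, if the arm or the gripper's body presses on something with over 40 N, if the wrist force passes 120 N, or if a joint passes its speed limit or range.

### The arm

A 6-joint arm with a two-finger parallel gripper is mounted at the origin on the work surface. World frame = base frame: x ahead of the robot, y to its left, z up, the work surface at z = 0. Lengths are in m, angles in rad, forces in N, time in s.
With the tool pointing down it reaches from about 0.35 to 0.775 m from the base axis. Payload 5.5 kg.
Tool frame: the origin (TCP) lies at the very end of the fingers, on their centre line; the grasp point (between the pads) lies 19 mm behind it; z points along the fingers, y is the line along which they close (so a half turn about z gives the same grasp; the last joint's range is limited). The gripper opens to 85 mm and grips with 20 to 120 N. Pads are 22 mm wide; open, the fingers measure 114 mm over their backs; the gripper's body (76 mm by 85 mm) begins 54 mm behind the grasp point. The pads swing forward as they close: fully open they stand 13 mm farther back than shut.
Start: joints at [-1.353, 0.313, 0.046, 1.304, 0, 1.431], TCP at [0.201, -0.539, 0.231] pointing down, gripper open.
Joint ranges: [-2.76, 2.76], [-0.86, 1.69], [-1.03, 1.26], [-2.2, 2.34], [-1.47, 1.5], [-3.14, 3.14]. Speed limits (rad/s): [2.57, 2.57, 3.14, 3.14, 3.14, 3.14].

### API

Orientations are given as a unit quaternion [w, x, y, z].
In Python, from workcell import env, cams, ticket, spotter gives the robot as it stands.
- The arm moves only by the tool jog_arm, never from a script. Its argument "increments" is a list that holds one entry, the list of rows, each a list of 7 numbers: the shift along the tool's x, y, z in units of 0.25 m (1.0 is 0.25 m), then the turn, a rotation vector about the tool's x, y, z in units of 180 degrees (1.0 is 180 degrees), then the closure in counts, from 0 (fully open) to 255 (shut). A call has 1 to 20 rows; each row shifts and turns the commanded pose from where the row before left it, along the tool's axes as they then stand; what a row does not reach is not made up. A row lasts 1/10 s, in which the tool goes at most 50 mm and 8.59 degrees, less where a joint would pass 70% of its speed; a pose out of reach is approached as far as the arm can. A call with a number of a shift or a turn outside -1 to 1 is refused whole. A call with a gripper value outside its range is refused whole. The fingers move at their own pace and stop on an object; "force" is the grip in N (left out, the last holds). Time passes only in rows, so rows that do not move let the fingers close. It gives the time, the measured TCP pose, the force, the opening and the grip force at its end, in the units of the state.
- env.get_state(): the state, without advancing time (a new reading comes with each control period).
- cams.read_camera(name): name is "side" or "top"; returns a dict with "pixels" (400x640x3 uint8, red, green, blue), "fx", "fy", "cx", "cy" (pixels), "k1" (the pictures are not rectified: a ray, as slopes to the right and down, at radius r is drawn at 1 + k1 r^2 times it, then the intrinsics apply), "xyz" and "attitude" of the camera in the world. Camera axes: x right, y down, z forward; pixel columns grow to the right and rows downward; lengths in m; the calibration is good to about 2 mm. A picture is of the moment at which its call begins. There is no depth.
- ticket.hand_in(): hands the job in; it is judged then, once.
Trained networks look in the newest picture that a camera, given by its name, has taken for a name from the list of things; names that differ only in an ending like _2 or _b are one class to them, and where a whole thing is asked for, a point or a joint stands for the part that bears it (a point fixed in the world has none). Each returns a list of dicts, best first, with "conf" (0 to 1); they miss things now and then, are a little off and sometimes report something else, mostly with a low value. They report only what shows in the picture. A call takes as long as a camera call. They do not tell look-alikes from the thing itself.
- spotter.find_in(target, camera): "uv" ([column, row] in pixels, amid what is visible of it).
- spotter.cut_out(target, camera): "region" (400x640 bool, what is visible of it) and "uv" ([column, row] in pixels, amid what is visible of it).
- spotter.landmark_of(target, camera): "uv" ([column, row] in pixels: a listed point, or the origin of a listed thing).
The state is a dict: "clock": time; "joint_pos": joint angles; "qvel": joint speeds; "tau": joint torques, N m; "tcp_pos": TCP position; "orientation": TCP orientation; "wrist_force": force on the tool from outside, world axes, zero at the start; "ft_torque": the same for the moment, N m; "finger_gap": finger opening in m; "grip_force": force on a finger pad.
Only numpy, scipy, OpenCV 4.12 (cv2) and the standard library are available. Lean on these libraries where they do the work, as an engineer would, in place of code of your own. Each camera call takes 0.05 s, during which the arm holds its last target. There are 200 camera calls.

## Working session

There is one attempt and no reset: what is moved stays moved. The work goes in short steps, Python scripts to look and compute and a tool call to move; the robot and the scene stay as the last step left them, time stands still between calls to the robot, and variables do not carry over. Pictures are saved under pics/ and viewed, at most 10 in all, crops included, and the job is handed in when it is done.

Besides the shell and the picture viewer there is one more tool, called after "Emit:" as name(argument=value, ...), one argument or row to a line, values as JSON. jog_arm: Moves the arm, as the interface text tells. Shifts and turns lie within -1 to 1; 1 stands for 0.25 m of shift or 180 degrees of turn. Its arguments: {"type":"object","properties":{"increments":{"type":"array"},"force":{"type":"number"}},"required":["increments"]}

```bash
ls; mkdir -p pics; cat > h.py <<'E'
import numpy as np, cv2
from scipy.spatial.transform import Rotation as R
from workcell import env, cams, ticket, spotter
def rot(q): q=np.asarray(q,float); return R.from_quat([q[1],q[2],q[3],q[0]]) if q.size==4 else R.from_matrix(q)
def ray(c,uv):
    d=np.array([(uv[0]-c['cx'])/c['fx'],(uv[1]-c['cy'])/c['fy']]); s=d.copy()
    for _ in range(20): s=d/(1+c['k1']*(s@s))
    return np.array(c['xyz']), rot(c['attitude']).apply([s[0],s[1],1.])
def atz(c,uv,z):
    o,d=ray(c,uv); return o+d*(z-o[2])/d[2]
def proj(c,p):
    v=rot(c['attitude']).inv().apply(np.asarray(p)-c['xyz']); s=v[:2]/v[2]; s=s*(1+c['k1']*(s@s))
    return np.array([c['cx']+c['fx']*s[0],c['cy']+c['fy']*s[1]])
def save(c,n,box=None,scale=1):
    im=c['pixels'][:,:,::-1]
    if box: im=im[box[1]:box[3],box[0]:box[2]]
    cv2.imwrite('pics/'+n,cv2.resize(im,None,fx=scale,fy=scale,interpolation=cv2.INTER_CUBIC))
E
python3 - <<'E'
from h import *
C={n:cams.read_camera(n) for n in('top','side')}
for n,c in C.items():
    save(c,n+'0.png'); print(n,{k:np.round(c[k],4).tolist() for k in c if k!='pixels'})
Z=dict(seat=.15,bar_mid=.114,wing_mid=.141,cover_grip=.06,instrument=0,rest=0,cover=.03)
for t in ['seat','bar_mid','wing_mid','cover_grip','instrument','rest','cover']:
  for n,c in C.items():
    for d in spotter.landmark_of(t,n): print(t,n,np.round(d['uv'],1),round(d['conf'],2),atz(c,d['uv'],Z[t]).round(4))
s=env.get_state(); print(s['tcp_pos'],s['orientation'],s['clock'],s['finger_gap'])
E
```

```text
pics
top {'fx': 418.6239, 'fy': 418.6239, 'cx': 319.2576, 'cy': 199.9579, 'k1': -0.0621, 'xyz': [0.3348, -0.0996, 1.198], 'attitude': [-0.0742, 0.7327, -0.6731, 0.0682]}
side {'fx': 442.3855, 'fy': 442.3855, 'cx': 326.7254, 'cy': 199.6212, 'k1': -0.0958, 'xyz': [0.2376, 0.5718, 0.6767], 'attitude': [0.1032, -0.1897, 0.878, -0.4272]}
seat top [214.1 198. ] 0.59 [0.5309 0.188  0.15  ]
seat side [267.6 281.2] 0.75 [0.5294 0.1894 0.15  ]
bar_mid top [213.7 174.4] 0.96 [0.6018 0.2078 0.114 ]
bar_mid side [265.3 284. ] 0.25 [0.5497 0.1702 0.114 ]
wing_mid top [214.7 223.8] 0.57 [0.4658 0.1799 0.141 ]
wing_mid side [357.5 195.2] 0.7 [ 0.4869 -0.0862  0.141 ]
wing_mid side [307.7 290.6] 0.58 [0.4667 0.1739 0.141 ]
cover_grip top [369.5 214.2] 0.98 [ 0.5388 -0.2214  0.06  ]
cover_grip top [442.2 210.2] 0.84 [ 0.5669 -0.4225  0.06  ]
cover_grip top [364.5 303.4] 0.66 [ 0.2981 -0.2232  0.06  ]
cover_grip side [356.9 184.3] 0.82 [ 0.5418 -0.2248  0.06  ]
cover_grip side [372.2 149.1] 0.82 [ 0.5638 -0.3892  0.06  ]
cover_grip side [451.9 221.1] 0.69 [ 0.3057 -0.1814  0.06  ]
cover_grip side [368.8 276.1] 0.54 [0.4132 0.0364 0.06  ]
instrument top [224.9 206.9] 0.81 [0.5353 0.1939 0.    ]
instrument side [278.3 341. ] 0.98 [0.5222 0.1953 0.    ]
rest side [353.9 207. ] 0.78 [ 0.543  -0.2119  0.    ]
cover top [364.6 218.3] 0.87 [ 0.5312 -0.2116  0.03  ]
cover top [358.8 296.9] 0.86 [ 0.3131 -0.2098  0.03  ]
cover top [441.8 207. ] 0.61 [ 0.5823 -0.4296  0.03  ]
cover side [447.9 234.5] 0.97 [ 0.3073 -0.1704  0.03  ]
cover side [371.3 158.6] 0.77 [ 0.5649 -0.3889  0.03  ]
cover side [354.5 196.6] 0.73 [ 0.5431 -0.2145  0.03  ]
[ 0.20138493 -0.53865094  0.23133955] [ 8.72423466e-05  9.84036113e-01  1.77968878e-01 -2.17494665e-06] 0.8 0.08565395265465417
```

View pics/top0.png

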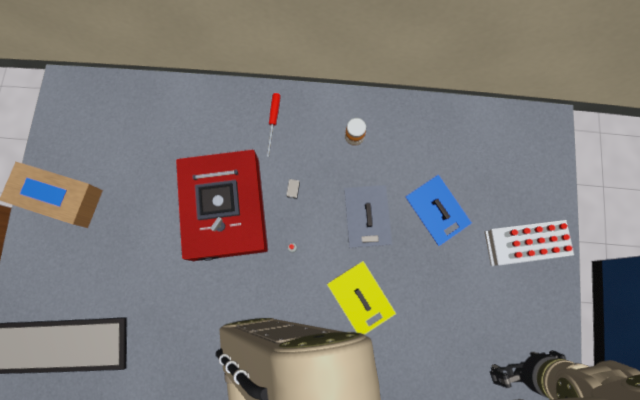

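View pics/side0.png

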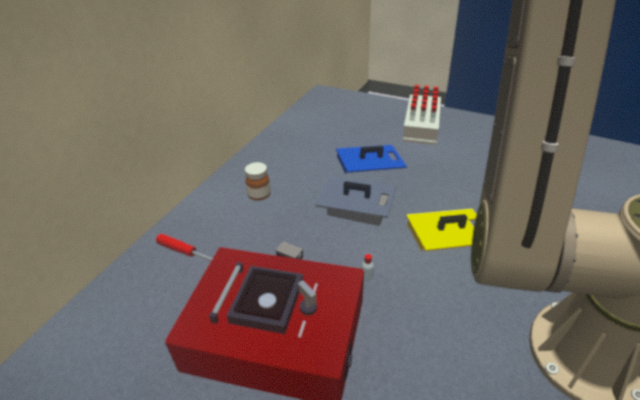

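Cover candidates in the top view: grey at (368,215), blue at (442,210) and yellow at (362,298). I choose the grey one. The red spectrometer is at (220,205), with its wing at about (217,224), turned away from the white marks.

```bash
python3 - <<'E'
from h import *
c=cams.read_camera('top'); im=c['pixels'][:,:,::-1]
a=cv2.resize(im[145:265,170:270],None,fx=4,fy=4,interpolation=cv2.INTER_CUBIC)
b=cv2.resize(im[180:255,335:400],None,fx=6,fy=6,interpolation=cv2.INTER_CUBIC)
b=cv2.copyMakeBorder(b,0,max(0,a.shape[0]-b.shape[0]),0,0,cv2.BORDER_CONSTANT)
cv2.imwrite('pics/crop1.png',np.hstack([a,b[:480]]))
for t in ['cover','instrument','wing','cover_grip']:
  for d in spotter.cut_out(t,'top'):
    m=d['region'].astype(np.uint8); r=cv2.minAreaRect(cv2.findNonZero(m)); print(t,round(d['conf'],2),np.round(d['uv'],1),m.sum(),np.round(cv2.boxPoints(r),1).tolist())
    z=dict(cover=.035,instrument=.1,wing=.152,cover_grip=.067)[t]
    print('  world', [atz(c,p,z)[:2].round(4).tolist() for p in cv2.boxPoints(r)])
E
```

```text
cover 0.87 [441.1 212.1] 2462 [[403.0, 196.6999969482422], [437.6000061035156, 172.1999969482422], [473.20001220703125, 222.5], [438.6000061035156, 247.0]]
  world [[0.6018, -0.3163], [0.6827, -0.4134], [0.5441, -0.5191], [0.4668, -0.4225]]
cover 0.58 [356.4 296.7] 2565 [[325.8999938964844, 283.29998779296875], [363.3999938964844, 259.8999938964844], [396.70001220703125, 313.1000061035156], [359.20001220703125, 336.5]]
  world [[0.3421, -0.1174], [0.4142, -0.2153], [0.2787, -0.3146], [0.2094, -0.2176]]
instrument 0.25 [223.9 206.9] 8873 [[172.0, 155.8000030517578], [258.79998779296875, 148.1999969482422], [268.20001220703125, 254.6999969482422], [181.39999389648438, 262.29998779296875]]
  world [[0.6484, 0.3348], [0.6898, 0.0975], [0.4021, 0.0399], [0.3621, 0.2649]]
wing 0.53 [217.7 221.9] 90 [[209.89999389648438, 227.8000030517578], [217.10000610351562, 215.89999389648438], [223.6999969482422, 219.8000030517578], [216.60000610351562, 231.6999969482422]]
  world [[0.4534, 0.1877], [0.4852, 0.1736], [0.4765, 0.1554], [0.4448, 0.1696]]
cover_grip 0.97 [437.9 207.7] 2287 [[404.29998779296875, 196.0], [437.70001220703125, 173.10000610351562], [471.6000061035156, 222.8000030517578], [438.29998779296875, 245.60000610351562]]
  world [[0.5968, -0.3138], [0.6704, -0.405], [0.5372, -0.5031], [0.4669, -0.4125]]
cover_grip 0.77 [361.6 297.4] 2538 [[326.1000061035156, 283.20001220703125], [362.79998779296875, 259.8999938964844], [396.3999938964844, 313.1000061035156], [359.79998779296875, 336.29998779296875]]
  world [[0.3424, -0.1174], [0.4117, -0.2104], [0.2802, -0.308], [0.2136, -0.2158]]
cover_grip 0.61 [369.1 216. ] 2544 [[343.1000061035156, 186.89999389648438], [387.29998779296875, 182.6999969482422], [393.0, 243.8000030517578], [348.8999938964844, 247.89999389648438]]
  world [[0.6082, -0.143], [0.6305, -0.2649], [0.4617, -0.2893], [0.4407, -0.1709]]
```

View pics/crop1.png

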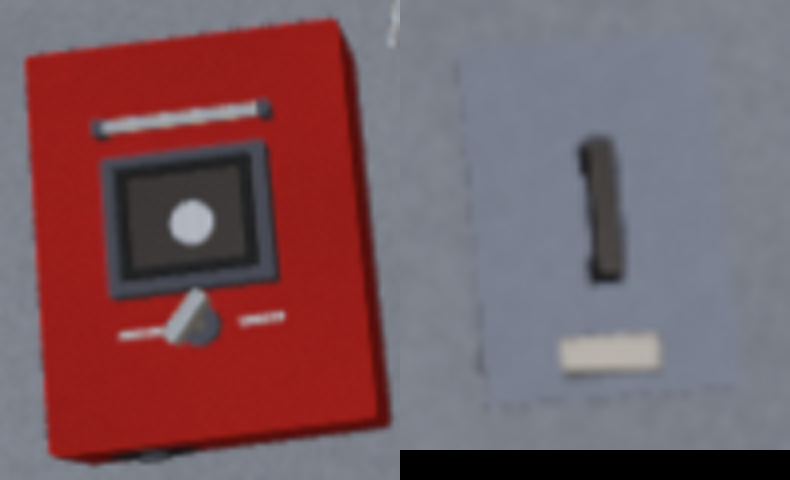

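The crop confirms the grey cover, with its slot towards the robot (crop right, slot at about px (437,239) → top px (370,239)). On the instrument the wing is a light strip, turned about 45° or more from the index marks.

```bash
python3 - <<'E'
from h import *
from scipy.optimize import least_squares
c=cams.read_camera('top'); s=cams.read_camera('side'); save(s,'side_crop.png',(150,150,450,390),2.6)
A=lambda l:[((u+.5)/4+169.5,(v+.5)/4+144.5) for u,v in l]
B=lambda l:[((u+.5)/6+334.5,(v+.5)/6+179.5) for u,v in l]
def fit(obj,px,g):
    obj=np.array(obj,float)
    def W(p): 
        q=obj.copy(); cs,sn=np.cos(p[2]),np.sin(p[2]); q[:,0]=p[0]+cs*obj[:,0]-sn*obj[:,1]; q[:,1]=p[1]+sn*obj[:,0]+cs*obj[:,1]; return q
    f=lambda p: np.ravel([proj(c,q)-u for q,u in zip(W(p),px)])
    r=least_squares(f,g,loss='soft_l1'); return r.x, r.fun.reshape(-1,2)
# instrument, seat frame
px=A([(97,130),(267,108),(100,158),(266,140),(279,277),(111,298)])
obj=[(.075,.06,.114),(.075,-.06,.114),(.052,.055,.12),(.052,-.055,.12),(-.042,-.055,.12),(-.042,.055,.12)]
p,r=fit(obj,px,[.53,.188,.1]); print('inst',p.round(4),r.round(1).tolist())
w=np.array([atz(c,u,.152) for u in A([(195,288),(212,300),(178,342),(165,335)])])[:,:2]
print('wing c',w.mean(0)); d=(w[0]+w[1]-w[2]-w[3])/2; L=np.linalg.norm(d); print(L,'world ang',np.arctan2(d[1],d[0]))
cs,sn=np.cos(p[2]),np.sin(p[2]); print('pred wing',p[0]-.065*cs,p[1]-.065*sn)
print('wing joint ~', (np.arctan2(d[1],d[0])-p[2]-np.pi/2+np.pi/2)%np.pi-np.pi/2)
m=np.array([atz(c,u,.1) for u in A([(118,336),(285,316)])]); dm=m[0]-m[1]; print('marks yaw',np.arctan2(dm[1],dm[0])-np.pi/2, m.mean(0))
px=B([(60,55),(300,35),(335,385),(85,405),(198,140),(208,277)])
obj=[(.086,.06,.035),(.086,-.06,.035),(-.085,-.06,.035),(-.085,.06,.035),(.032,0,.067),(-.032,0,.067)]
q,r=fit(obj,px,[.53,-.21,0]); print('cover',q.round(4),r.round(1).tolist())
E
```

```text
inst [0.5293 0.1876 0.2124] [[-0.6, -0.1], [1.1, -0.2], [0.4, 0.4], [-0.2, -0.3], [-0.3, 0.0], [0.0, 0.0]]
wing c [0.46516107 0.1724086 ]
0.03424478924014272 world ang -0.5049757646413972
pred wing 0.4657395846731032 0.17394431285548975
wing joint ~ 0.8534450621734573
marks yaw 0.20657081748250183 [0.46591376 0.17581785 0.1       ]
cover [ 0.5374 -0.2177  0.1527] [[-1.1, -1.0], [0.6, -0.4], [0.9, 0.9], [-0.4, 0.6], [-0.2, -0.2], [0.2, -0.0]]
```

View pics/side_crop.png

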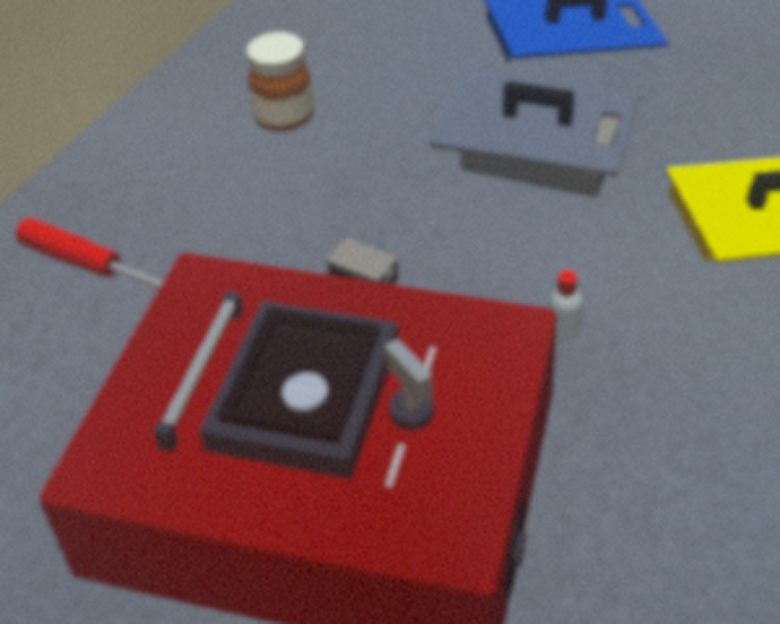

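Emit:
jog_arm(
  increments=[
    [[0,0,0,0,0,-0.0453,0],[0,0,0,0,0,-0.0453,0],[0,0,0,0,0,-0.0453,0],[0,0,0,0,0,-0.0453,0],[0,0,0,0,0,-0.0453,0],[0,0,0,0,0,-0.0453,0],[0,0,0,0,0,-0.0453,0],[0,0,0,0,0,-0.0453,0],[0,0,0,0,0,-0.0453,0],[0,0,0,0,0,-0.0453,0],[0,0,0,0,0,-0.0453,0],[0,0,0,0,0,-0.0453,0],[0,0,0,0,0,-0.0453,0],[0,0,0,0,0,-0.0453,0],[0,0,0,0,0,-0.0453,0],[0,0,0,0,0,-0.0453,0],[0,0,0,0,0,0,0]],
  ],
  force=30,
)

```text
clock: 2.85
tcp_pos: [0.2014, -0.5386, 0.2313]
orientation: [0.0, 0.25, 0.968, -0.0]
wrist_force: [0.1, 0.6, -0.1]
finger_gap: 0.0854
grip_force: 0.0
```

```bash
cat >> h.py <<'E'
def go(x,y,z,yaw):
    s=env.get_state(); r=rot(s['orientation']); X=r.apply([1,0,0]); y0=np.arctan2(X[1],X[0])
    d=r.inv().apply(np.array([x,y,z])-s['tcp_pos'])
    print('t',round(s['clock'],2),'pos',np.round(s['tcp_pos'],4),'yaw',round(y0,4),'tilt',r.apply([0,0,1]).round(3),'j6',round(s['joint_pos'][5],3))
    print('shift units (pre-turn axes)',(d/.25).round(4),'turn z units',round(-((yaw-y0+np.pi)%(2*np.pi)-np.pi)/np.pi,4),'F',np.round(s['wrist_force'],1),'gap',round(s['finger_gap'],4),'grip',round(s['grip_force'],1))
E
python3 -c "
from h import *
go(.4658,.1738,.231,2.637)"
```

```text
t 2.85 pos [ 0.2014 -0.5386  0.2313] yaw 2.6352 tilt [ 0. -0. -1.] j6 -0.846
shift units (pre-turn axes) [4.572e-01 3.005e+00 1.100e-03] turn z units -0.0006 F [ 0.1  0.6 -0.1] gap 0.0854 grip 0.0
```

Emit:
jog_arm(
  increments=[
    [[0.0254,0.167,0,0,0,0,0],[0.0254,0.167,0,0,0,0,0],[0.0254,0.167,0,0,0,0,0],[0.0254,0.167,0,0,0,0,0],[0.0254,0.167,0,0,0,0,0],[0.0254,0.167,0,0,0,0,0],[0.0254,0.167,0,0,0,0,0],[0.0254,0.167,0,0,0,0,0],[0.0254,0.167,0,0,0,0,0],[0.0254,0.167,0,0,0,0,0],[0.0254,0.167,0,0,0,0,0],[0.0254,0.167,0,0,0,0,0],[0.0254,0.167,0,0,0,0,0],[0.0254,0.167,0,0,0,0,0],[0.0254,0.167,0,0,0,0,0],[0.0254,0.167,0,0,0,0,0],[0.0254,0.167,0,0,0,0,0],[0.0254,0.167,0,0,0,0,0],[0,0,0,0,0,0,0],[0,0,0,0,0,0,0]],
  ],
)

```text
clock: 4.85
tcp_pos: [0.4659, 0.1746, 0.2309]
orientation: [-0.0, 0.251, 0.968, -0.0]
wrist_force: [0.2, -0.3, 0.5]
finger_gap: 0.0855
grip_force: 0.0
```

```bash
python3 -c "
from h import *
go(.4658,.1738,.131,2.637)
c=cams.read_camera('side'); save(c,'side_w.png',(180,150,440,390),2.5)"
```

```text
t 4.85 pos [0.4659 0.1746 0.2309] yaw 2.6346 tilt [-0.001 -0.001 -1.   ] j6 0.704
shift units (pre-turn axes) [-0.0013 -0.0028  0.3997] turn z units -0.0008 F [ 0.2 -0.3  0.5] gap 0.0855 grip 0.0
```

View pics/side_w.png

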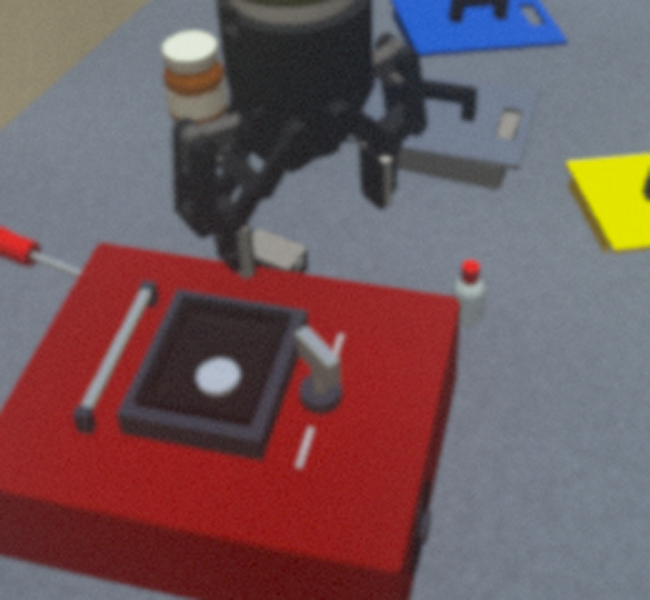

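The open fingers, at crop (240,250) and (380,180), straddle the wing line at (318,355). I descend and grip.

Emit:
jog_arm(
  increments=[
    [[-0.0013,-0.0028,0.1,0,0,-0.0008,0],[0,0,0.1,0,0,0,0],[0,0,0.1,0,0,0,0],[0,0,0.06,0,0,0,0],[0,0,0.04,0,0,0,0],[0,0,0,0,0,0,255],[0,0,0,0,0,0,255],[0,0,0,0,0,0,255],[0,0,0,0,0,0,255],[0,0,0,0,0,0,255],[0,0,0,0,0,0,255],[0,0,0,0,0,0,255],[0,0,0,0,0,0,255]],
  ],
  force=30,
)

```text
clock: 6.2
tcp_pos: [0.4681, 0.1756, 0.1323]
orientation: [0.001, 0.249, 0.969, 0.003]
wrist_force: [3.8, 9.2, -0.8]
finger_gap: 0.0091
grip_force: 35.9
```

```bash
python3 -c "
from h import *
go(.4658,.1738,.131,1.783); print(env.get_state()['ft_torque'])"
```

```text
t 6.2 pos [0.4681 0.1756 0.1323] yaw 2.6387 tilt [ 0.004  0.005 -1.   ] j6 0.699
shift units (pre-turn axes) [ 0.0046 -0.011   0.005 ] turn z units 0.2724 F [ 3.8  9.2 -0.8] gap 0.0091 grip 35.9
[ 1.53896797 -0.58278581 -0.10317777]
```

Emit:
jog_arm(
  increments=[
    [[0,0.012,0,0,0,0,255],[0,0,0,0,0,0.039,255],[0,0,0,0,0,0.039,255],[0,0,0,0,0,0.039,255],[0,0,0,0,0,0.039,255],[0,0,0,0,0,0.039,255],[0,0,0,0,0,0.039,255],[0,0,0,0,0,0.0384,255],[0,0,0,0,0,0,255],[0,0,0,0,0,0,255],[0,0,0,0,0,0,255]],
  ],
)

```text
clock: 7.3
tcp_pos: [0.4661, 0.1744, 0.1322]
orientation: [0.0, 0.629, 0.777, -0.002]
wrist_force: [-6.3, -4.0, 11.1]
finger_gap: 0.0091
grip_force: 37.5
```

```bash
python3 -c "
from h import *
go(.4658,.1738,.131,1.783); print(env.get_state()['ft_torque'])"
```

```text
t 7.3 pos [0.4661 0.1744 0.1322] yaw 1.781 tilt [-0.002 -0.003 -1.   ] j6 1.559
shift units (pre-turn axes) [-0.0022 -0.0016  0.0047] turn z units -0.0006 F [-6.3 -4.  11.1] gap 0.0091 grip 37.5
[-0.9839928   1.31920994 -0.01504433]
```

Emit:
jog_arm(
  increments=[
    [[0,0,0,0,0,0,0],[0,0,0,0,0,0,0],[0,0,0,0,0,0,0],[0,0,0,0,0,0,0],[0,0,0,0,0,0,0],[0,0,0,0,0,0,0],[0,0,-0.08,0,0,0,0],[0,0,-0.1,0,0,0,0],[0,0,-0.1,0,0,-0.04,0],[0,0,-0.1,0,0,-0.04,0],[0,0,0,0,0,-0.04,0],[0,0,0,0,0,-0.04,0],[0,0,0,0,0,-0.04,0],[0,0,0,0,0,-0.04,0],[0,0,0,0,0,-0.04,0],[0,0,0,0,0,-0.04,0],[0,0,0,0,0,-0.04,0],[0,0,0,0,0,-0.04,0],[0,0,0,0,0,-0.04,0],[0,0,0,0,0,-0.041,0]],
  ],
  force=100,
)

```text
clock: 9.3
tcp_pos: [0.4675, 0.1758, 0.2262]
orientation: [-0.0, -0.078, 0.997, -0.0]
wrist_force: [0.5, 0.6, 0.2]
finger_gap: 0.0853
grip_force: 0.0
```

```bash
python3 -c "
from h import *
go(.538,-.219,.21,3.294)"
```

```text
t 9.3 pos [0.4675 0.1758 0.2262] yaw -2.9852 tilt [-0. -0. -1.] j6 0.042
shift units (pre-turn axes) [-0.0325 -1.6037  0.065 ] turn z units 0.0013 F [0.5 0.6 0.2] gap 0.0853 grip 0.0
```

Emit:
jog_arm(
  increments=[
    [[-0.0033,-0.1603,0,0,0,0.0013,0],[-0.0033,-0.1603,0,0,0,0,0],[-0.0033,-0.1603,0,0,0,0,0],[-0.0033,-0.1603,0,0,0,0,0],[-0.0033,-0.1603,0,0,0,0,0],[-0.0033,-0.1603,0,0,0,0,0],[-0.0033,-0.1603,0,0,0,0,0],[-0.0033,-0.1603,0,0,0,0,0],[-0.0033,-0.1603,0,0,0,0,0],[-0.0033,-0.1603,0.065,0,0,0,0],[0,0,0,0,0,0,0],[0,0,0,0,0,0,0]],
  ],
)

```text
clock: 10.5
tcp_pos: [0.534, -0.22, 0.209]
orientation: [-0.001, -0.072, 0.997, 0.001]
wrist_force: [-0.3, 0.5, -0.2]
finger_gap: 0.0852
grip_force: 0.0
```

```bash
python3 -c "
from h import *
go(.538,-.219,.042,3.294)
c=cams.read_camera('side'); t=cams.read_camera('top')
a=cv2.resize(c['pixels'][150:250,300:440,::-1],None,fx=4,fy=4,interpolation=cv2.INTER_CUBIC)
b=cv2.resize(t['pixels'][170:270,180:240,::-1],None,fx=4,fy=4,interpolation=cv2.INTER_CUBIC)
cv2.imwrite('pics/c2.png',np.hstack([a,b]))
for n,k in(('side',c),('top',t)):
  for q,z in(('cover_grip',.06),('seat',.15),('wing_mid',.141),('bar_mid',.114)):
    for d in spotter.landmark_of(q,n): print(q,n,np.round(d['uv'],1),round(d['conf'],2),atz(k,d['uv'],z).round(4))
"
```

```text
t 10.5 pos [ 0.534 -0.22   0.209] yaw -2.9966 tilt [-0.002  0.001 -1.   ] j6 -0.675
shift units (pre-turn axes) [-1.750e-02  5.000e-04  6.681e-01] turn z units -0.0024 F [-0.3  0.5 -0.2] gap 0.0852 grip 0.0
cover_grip side [372.3 150.5] 0.92 [ 0.5611 -0.3827  0.06  ]
cover_grip side [355.9 186.4] 0.91 [ 0.5408 -0.216   0.06  ]
cover_grip side [455.5 221. ] 0.8 [ 0.2987 -0.1848  0.06  ]
cover_grip side [366.6 276.1] 0.45 [0.4169 0.038  0.06  ]
seat side [268.4 282.2] 0.92 [0.5272 0.1907 0.15  ]
wing_mid side [307.2 291.9] 0.52 [0.4662 0.1765 0.141 ]
bar_mid side [226.6 288.1] 0.57 [0.6043 0.205  0.114 ]
cover_grip top [440.6 205.5] 0.8 [ 0.5799 -0.4177  0.06  ]
cover_grip top [362.7 300.3] 0.55 [ 0.3057 -0.2179  0.06  ]
seat top [214.6 198.6] 0.72 [0.5294 0.1865 0.15  ]
wing_mid top [211.7 223.9] 0.4 [0.4649 0.1875 0.141 ]
bar_mid top [214.9 176.6] 0.64 [0.596  0.2037 0.114 ]
bar_mid top [213.1 196.8] 0.43 [0.5406 0.201  0.114 ]
```

View pics/c2.png

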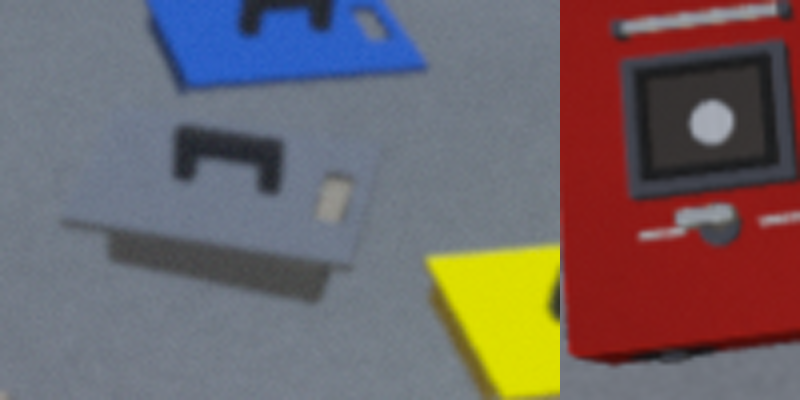

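The right part of the picture shows the wing strip at (706,216), parallel to the index marks. The grey cover's handle lies at crop (229,143), clear for the grasp.

Emit:
jog_arm(
  increments=[
    [[-0.0175,0.0005,0.1,0,0,-0.0024,0],[0,0,0.15,0,0,0,0],[0,0,0.15,0,0,0,0],[0,0,0.13,0,0,0,0],[0,0,0.08,0,0,0,0],[0,0,0.04,0,0,0,0],[0,0,0.018,0,0,0,0],[0,0,0,0,0,0,0],[0,0,0,0,0,0,255],[0,0,0,0,0,0,255],[0,0,0,0,0,0,255],[0,0,0,0,0,0,255],[0,0,0,0,0,0,255],[0,0,0,0,0,0,255],[0,0,0,0,0,0,255],[0,0,0,0,0,0,255]],
  ],
  force=100,
)

```text
clock: 12.6
tcp_pos: [0.5391, -0.2186, 0.0437]
orientation: [0.0, -0.077, 0.997, -0.0]
wrist_force: [-1.4, 1.1, 5.5]
finger_gap: 0.0121
grip_force: 98.3
```

```bash
python3 -c "
from h import *
go(.538,-.219,.042,3.294)"
```

```text
t 12.6 pos [ 0.5391 -0.2186  0.0437] yaw -2.9869 tilt [ 0.001 -0.    -1.   ] j6 -0.678
shift units (pre-turn axes) [ 0.0046 -0.0007  0.0067] turn z units 0.0007 F [-1.4  1.1  5.5] gap 0.0121 grip 98.3
```

Emit:
jog_arm(
  increments=[
    [[0,0,-0.04,0,0,0,255],[0,0,-0.08,0,0,0,255],[0,0,-0.12,0,0,0,255],[0,0,-0.12,0,0,0,255],[0,0,-0.12,0,0,0,255],[0,0,-0.12,0,0,0,255],[0,0,-0.1,0,0,0,255],[0,0,-0.06,0,0,0,255],[0,0,0,0,0,0,255],[0,0,0,0,0,0,255]],
  ],
)

```text
clock: 13.6
tcp_pos: [0.5387, -0.2186, 0.2325]
orientation: [-0.0, -0.077, 0.997, 0.0]
wrist_force: [0.7, -0.6, -2.8]
finger_gap: 0.012
grip_force: 97.9
```

```bash
python3 -c "
from h import *
go(.529,.188,.234,3.352)"
```

```text
t 13.6 pos [ 0.5387 -0.2186  0.2325] yaw -2.9871 tilt [-0.001  0.    -1.   ] j6 -0.678
shift units (pre-turn axes) [-0.2121  1.6129 -0.0057] turn z units -0.0178 F [ 0.7 -0.6 -2.8] gap 0.012 grip 97.9
```

Lifted: about 2.8 N of weight is on the wrist. Now over to the seat.

Emit:
jog_arm(
  increments=[
    [[-0.01,0.08,0,0,0,0,255],[-0.0151,0.115,0,0,0,0,255],[-0.0151,0.115,0,0,0,0,255],[-0.0151,0.115,0,0,0,0,255],[-0.0151,0.115,0,0,0,0,255],[-0.0151,0.115,0,0,0,0,255],[-0.0151,0.115,0,0,0,0,255],[-0.0151,0.115,0,0,0,0,255],[-0.0151,0.115,0,0,0,0,255],[-0.0151,0.115,0,0,0,0,255],[-0.0151,0.115,0,0,0,0,255],[-0.0151,0.115,0,0,0,0,255],[-0.0151,0.115,0,0,0,0,255],[-0.0151,0.115,0,0,0,0,255],[-0.0057,0.038,0,0,0,-0.0178,255],[0,0,0,0,0,0,255],[0,0,0,0,0,0,255],[0,0,0,0,0,0,255]],
  ],
)

```text
clock: 15.4
tcp_pos: [0.5289, 0.1871, 0.2323]
orientation: [-0.001, -0.104, 0.995, -0.0]
wrist_force: [-0.2, 0.2, -3.3]
finger_gap: 0.0119
grip_force: 98.0
```

```bash
python3 -c "
from h import *
go(.529,.188,.205,3.352)
c=cams.read_camera('side'); t=cams.read_camera('top')
a=cv2.resize(c['pixels'][160:360,180:380,::-1],None,fx=2.5,fy=2.5,interpolation=cv2.INTER_CUBIC)
b=cv2.resize(t['pixels'][150:270,170:270,::-1],None,fx=3,fy=3,interpolation=cv2.INTER_CUBIC)
b=cv2.copyMakeBorder(b,0,500-b.shape[0],0,0,cv2.BORDER_CONSTANT)
cv2.imwrite('pics/c3.png',np.hstack([a,b]))
for n,k in(('side',c),('top',t)):
  for q,z in(('cover_grip',env.get_state()['tcp_pos'][2]+.0163),):
    for d in spotter.landmark_of(q,n): print(q,n,np.round(d['uv'],1),round(d['conf'],2),atz(k,d['uv'],z).round(4))
"
```

```text
t 15.4 pos [0.5289 0.1871 0.2323] yaw -2.9329 tilt [-0.001 -0.001 -1.   ] j6 -0.012
shift units (pre-turn axes) [-0.0013  0.0037  0.1091] turn z units -0.0006 F [-0.2  0.2 -3.3] gap 0.0119 grip 98.0
cover_grip side [367.5 149.5] 0.79 [ 0.4712 -0.0899  0.249 ]
cover_grip side [453.9 220.4] 0.79 [0.2824 0.0467 0.249 ]
cover_grip side [260.6 235.1] 0.62 [0.529  0.1897 0.249 ]
cover_grip top [441.7 206.8] 0.85 [ 0.5363 -0.3674  0.2492]
cover_grip top [209.1 189.3] 0.83 [0.5319 0.1753 0.2492]
cover_grip top [361.9 300.9] 0.56 [ 0.3091 -0.1966  0.2492]
```

View pics/c3.png

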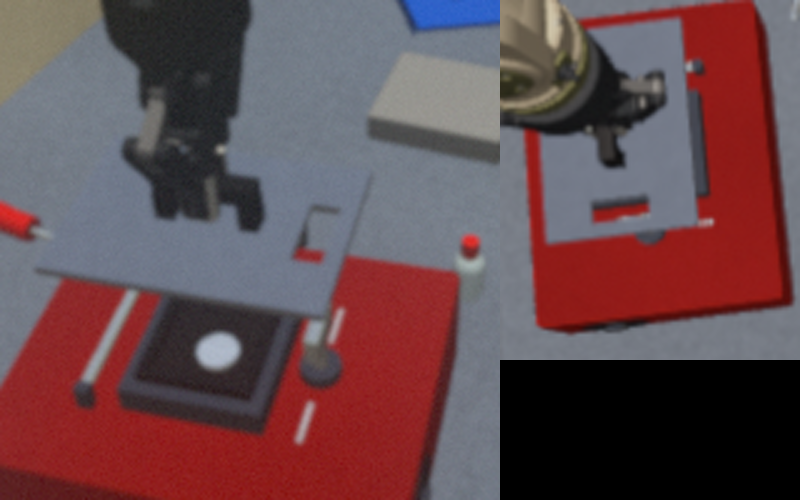

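The cover is level above the instrument. Its slot is at right-crop (620,210), slightly robot-side of the wing by parallax. Fitting its pose in the hand from plate corners in both views.

```bash
python3 - <<'E'
from h import *
from scipy.optimize import least_squares
c=cams.read_camera('side'); t=cams.read_camera('top'); s=env.get_state(); z=s['tcp_pos'][2]+.0163-.025
S=lambda u,v:((u+.5)/2.5+179.5,(v+.5)/2.5+159.5)
T=lambda u,v:((u-500+.5)/3+169.5,(v+.5)/3+149.5)
O=[(t,(.086,-.06),T(682,17)),(t,(-.085,.06),T(545,243)),(t,(-.085,-.06),T(697,224)),
   (t,(-.056,.023),T(591,206)),(t,(-.056,-.023),T(648,197)),
   (c,(.086,.06),S(36,270)),(c,(-.085,.06),S(325,317)),(c,(-.085,-.06),S(372,176))]
def f(p,sel):
    cs,sn=np.cos(p[2]),np.sin(p[2])
    return np.ravel([proj(k,(p[0]+cs*o[0]-sn*o[1],p[1]+sn*o[0]+cs*o[1],z))-u for k,o,u in O if sel is None or k is sel])
for n,sel in(('both',None),('top',t),('side',c)):
    r=least_squares(f,[.529,.188,.21],args=(sel,),loss='soft_l1'); print(n,r.x.round(4),r.fun.reshape(-1,2).round(1).tolist())
# side fit of instrument from side crop (2.5x of 180,150 = side_w.png)
W=lambda u,v:((u+.5)/2.5+179.5,(v+.5)/2.5+149.5)
obj=[(.052,.055,.12),(.052,-.055,.12),(-.042,-.055,.12),(-.042,.055,.12),(.075,.06,.114),(.075,-.06,.114)]
px=[W(122,413),W(178,294),W(305,313),W(263,437),W(85,412),W(148,290)]
g=lambda p:np.ravel([proj(c,(p[0]+np.cos(p[2])*o[0]-np.sin(p[2])*o[1],p[1]+np.sin(p[2])*o[0]+np.cos(p[2])*o[1],o[2]))-u for o,u in zip(obj,px)])
r=least_squares(g,[.529,.188,.21],loss='soft_l1'); print('inst side',r.x.round(4),r.fun.reshape(-1,2).round(1).tolist())
E
```

```text
both [0.5276 0.1866 0.2149] [[-1.6, 0.4], [-0.2, 0.5], [-0.4, 0.4], [-0.9, -1.2], [-0.7, -0.7], [-0.6, -1.2], [0.4, -0.7], [0.8, -2.6]]
top [0.5279 0.1843 0.2031] [[-0.3, 0.5], [0.3, 0.3], [0.2, 0.7], [-0.2, -1.3], [0.0, -0.5]]
side [0.5269 0.1887 0.215 ] [[-1.1, -0.1], [0.2, 0.6], [0.7, -1.6]]
inst side [0.5293 0.1893 0.2335] [[-1.2, 0.5], [-0.5, -2.3], [1.2, -2.4], [0.5, 0.7], [-0.6, 3.4], [0.6, -2.1]]
```

Emit:
jog_arm(
  increments=[
    [[-0.0069,0.0055,0.06,0,0,0,255],[0,0,0.07,0,0,0,255],[0,0,0.07,0,0,0,255],[0,0,0.049,0,0,0,255],[0,0,0,0,0,0,255],[0,0,0,0,0,0,255]],
  ],
)

```text
clock: 16.3
tcp_pos: [0.5307, 0.1896, 0.171]
orientation: [-0.0, -0.105, 0.994, -0.0]
wrist_force: [-0.2, -1.2, -2.1]
finger_gap: 0.012
grip_force: 98.0
```

```bash
python3 -c "
from h import *
go(.5303,.1888,.15,3.352)
c=cams.read_camera('side'); t=cams.read_camera('top')
a=cv2.resize(c['pixels'][200:350,190:370,::-1],None,fx=3,fy=3,interpolation=cv2.INTER_CUBIC)
b=cv2.resize(t['pixels'][150:260,185:245,::-1],None,fx=4,fy=4,interpolation=cv2.INTER_CUBIC)
a=cv2.copyMakeBorder(a,0,max(0,b.shape[0]-a.shape[0]),0,0,cv2.BORDER_CONSTANT);b=cv2.copyMakeBorder(b,0,a.shape[0]-b.shape[0],0,0,cv2.BORDER_CONSTANT)
cv2.imwrite('pics/c4.png',np.hstack([a,b])); print(a.shape,b.shape)
"
```

```text
t 16.3 pos [0.5307 0.1896 0.171 ] yaw -2.9313 tilt [ 0. -0. -1.] j6 -0.01
shift units (pre-turn axes) [ 0.0022 -0.0026  0.0841] turn z units -0.0 F [-0.2 -1.2 -2.1] gap 0.012 grip 98.0
(450, 540, 3) (450, 240, 3)
```

View pics/c4.png

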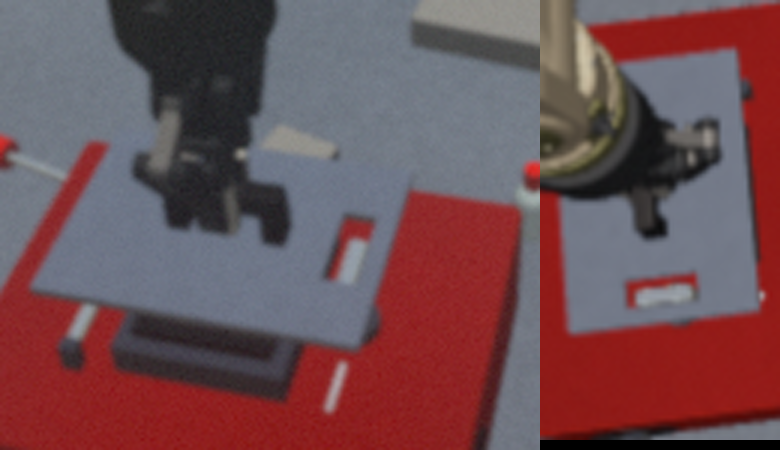

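Through the slot at right-crop (627–697, 275–308) the wing shows at (664,295), slightly towards the near edge. I shift the cover 1 mm towards -x and descend to just above the gasket.

Emit:
jog_arm(
  increments=[
    [[0.004,0,0.02,0,0,0,255],[0,0,0.025,0,0,0,255],[0,0,0.025,0,0,0,255],[0,0,0.025,0,0,0,255],[0,0,0.02,0,0,0,255],[0,0,0,0,0,0,255],[0,0,0,0,0,0,255]],
  ],
)

```text
clock: 17.1
tcp_pos: [0.5295, 0.1894, 0.1418]
orientation: [-0.0, -0.105, 0.994, -0.0]
wrist_force: [-0.1, -0.3, -3.0]
finger_gap: 0.012
grip_force: 98.0
```

```bash
python3 -c "
from h import *
go(.5298,.1888,.1337,3.352)"
```

```text
t 17.1 pos [0.5295 0.1894 0.1418] yaw -2.9311 tilt [-0. -0. -1.] j6 -0.01
shift units (pre-turn axes) [-0.0005 -0.0025  0.0325] turn z units 0.0 F [-0.1 -0.3 -3. ] gap 0.012 grip 98.0
```

Emit:
jog_arm(
  increments=[
    [[0,0,0.008,0,0,0,255],[0,0,0.008,0,0,0,255],[0,0,0.008,0,0,0,255],[0,0,0.008,0,0,0,255],[0,0,0,0,0,0,255],[0,0,0,0,0,0,255],[0,0,0,0,0,0,255]],
  ],
)

```text
clock: 17.8
tcp_pos: [0.5301, 0.1895, 0.1351]
orientation: [0.001, -0.105, 0.994, 0.0]
wrist_force: [-2.1, -0.4, 5.6]
finger_gap: 0.012
grip_force: 99.2
```

```bash
python3 -c "
from h import *
go(.5298,.1888,.1337,3.352);print(env.get_state()['ft_torque'])"
```

```text
t 17.8 pos [0.5301 0.1895 0.1351] yaw -2.9311 tilt [ 0.002  0.    -1.   ] j6 -0.01
shift units (pre-turn axes) [ 0.0018 -0.0026  0.0055] turn z units 0.0 F [-2.1 -0.4  5.6] gap 0.012 grip 99.2
[-0.05813795  0.43067801 -0.01761564]
```

Emit:
jog_arm(
  increments=[
    [[0,0,0.006,0,0,0,255],[0,0,0.006,0,0,0,255],[0,0,0.006,0,0,0,255],[0,0,0,0,0,0,255],[0,0,0,0,0,0,255],[0,0,0,0,0,0,255]],
  ],
)

```text
clock: 18.4
tcp_pos: [0.5302, 0.1895, 0.1336]
orientation: [0.002, -0.105, 0.994, 0.0]
wrist_force: [-8.7, -1.8, 24.5]
finger_gap: 0.0119
grip_force: 102.0
```

```bash
python3 -c "
from h import *
go(.5298,.1888,.1337,3.352);print(env.get_state()['ft_torque'])"
```

```text
t 18.4 pos [0.5302 0.1895 0.1336] yaw -2.931 tilt [ 0.004  0.    -1.   ] j6 -0.01
shift units (pre-turn axes) [ 0.002  -0.0026 -0.0004] turn z units 0.0001 F [-8.7 -1.8 24.5] gap 0.0119 grip 102.0
[-0.41177615  1.74252403  0.01890927]
```

```bash
python3 -c "
from h import *
c=cams.read_camera('side'); t=cams.read_camera('top')
a=cv2.resize(c['pixels'][210:350,190:360,::-1],None,fx=3.2,fy=3.2,interpolation=cv2.INTER_CUBIC)
b=cv2.resize(t['pixels'][150:260,185:245,::-1],None,fx=4,fy=4,interpolation=cv2.INTER_CUBIC)
b=cv2.copyMakeBorder(b,0,a.shape[0]-b.shape[0],0,0,cv2.BORDER_CONSTANT)
cv2.imwrite('pics/c5.png',np.hstack([a,b]))
"
```

View pics/c5.png

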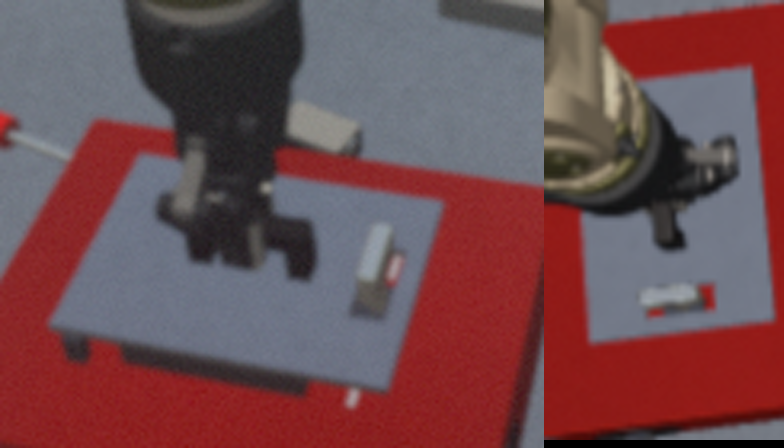

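The wing stands up through the slot (side (375,262), top (672,297)). The plate lies parallel and down on the frame with the bar under its rear edge, and the height of 0.1336 m matches home. The arm holds about 24 N down.

```bash
python3 -c "
from h import *
print(ticket.hand_in())"
```

```text
the job is handed in; nothing more can be done
None
```

I turned the wing head in line with the marks, draped the cover over the bar with the wing up through its slot, and handed in at about 18.5 s on the robot's clock with the gripper still holding it pressed down at about 24 N; tool height and camera views show it flush, but the hand-in gave no verdict.

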